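Thread a tanged compression spring onto a collared guide post

ROBOT

A 6-joint arm with a two-finger parallel gripper is mounted at the origin on a cart in front of the work surface, level with it; the furniture and walls round the work are solid. World frame = base frame: x ahead of the robot, y to its left, z up, the work surface at z = 0. Lengths are in mm, angles in rad, forces in N, time in s.
With the tool pointing down it reaches from about 350 to 975 mm from the base axis. Payload 7.1 kg.
Tool frame: the origin (TCP) lies at the very end of the fingers, on their centre line; the grasp point (between the pads) lies 19 mm behind it (ctrl.grasp_offset is the distance from the TCP to the grasp point, in mm); z points along the fingers, y is the line along which they close (so a half turn about z gives the same grasp; the last joint's range is limited). The gripper opens to 88 mm and grips with 3 to 60 N. Pads are 20 mm wide; open, the fingers measure 115 mm over their backs; the gripper's body (75 mm by 178 mm) begins 61 mm behind the grasp point.
Start: joints at [1.199, 0.423, 1.63, -0, 1.089, -0.019], TCP at [215.922, 586.5, 222.675] pointing down, gripper open.
Joint ranges: [-3, 3], [-0.9, 2.11], [0.09, 2.58], [-1.31, 4.45], [0.11, 2.69], [-2.54, 2.54]. Speed limits (rad/s): [2.39, 2.39, 3.01, 3.14, 3.14, 3.14].

INTERFACE

Orientations are given as a rotation vector (axis times angle).
In Python, from workcell import ctrl, viewer, ticket, models gives the robot as it stands.
- The arm moves only by the tool play_rows, never from a script. Its arguments are lists of equal length, an entry for each row: "dp": the shift along the world's x, y, z in mm, a list of three; "yaw": the turn about the world's z in degrees. In form: {"dp": [[tx, ty, tz], ...], "yaw": [yaw, ...]}. A call has 1 to 8 rows; each row shifts and turns the commanded pose from where the row before left it; what a row does not reach is not made up. A row lasts 1/12 s, in which the tool goes at most 41.7 mm and 7.16 degrees, less where a joint would pass 70% of its speed; a pose out of reach is approached as far as the arm can. A call is refused whole if a number of a shift passes 41.7 or a number of a turn 7.16, either way. A call with a gripper value outside its range is refused whole. "gripper" is the closure, from 0 (fully open) to 1 (shut), set as the call begins (left out, the last holds). The fingers move at their own pace and stop on an object; the grip force is fixed at half the most. Time passes only in rows, so rows that do not move let the fingers close. It gives the time, the measured TCP pose, the force, the opening and the grip force at its end, in the units of the state.
- ctrl.get_obs(): the state, without advancing time (a new reading comes with each control period).
- viewer.get_image(name): name is "scene" or "top" or "wrist"; returns a dict with "pixels" (384x512x3 uint8, red, green, blue), "range_z" (384x512 float32, mm along the optical axis (not along the pixel's ray), 0 where there is no reading), "fx", "fy", "cx", "cy" (pixels), "T" (4x4, takes a point from camera to world coordinates); the wrist camera has in their place "hand_eye" (4x4, takes a point from camera to tool coordinates, whose origin is the TCP and whose axes are the flange's). Camera axes: x right, y up, looking along -z (the intrinsics and any distortion apply to the point x, -y, -z); pixel columns grow to the right and rows downward; lengths in mm; the calibration is good to about 2 mm. A picture is of the moment at which its call begins: read the wrist's pose just before it.
- ticket.close_job(): hands the job in; it is judged then, once.
Trained networks look in a picture, given as the dict that the camera call returned (one of the last four; its "shot" number tells which), for a name from the list of things; names that differ only in an ending like _2 or _b are one class to them, and where a whole thing is asked for, a point or a joint stands for the part that bears it (a point fixed in the world has none). Each returns a list of dicts, best first, with "conf" (0 to 1); they miss things now and then, are a little off and sometimes report something else, mostly with a low value. They report only what shows in the picture. A call takes as long as a camera call.
- models.look_for(picture, name): "bbox" ([centre column, centre row, width, height] in pixels, round what is visible of it).
- models.landmark_of(picture, name): "location" ([column, row] in pixels: a listed point, or the origin of a listed thing).
The state is a dict: "t": time; "qpos": joint angles; "qvel": joint speeds; "joint_torque": joint torques, N m; "ee_pos": TCP position; "orientation": TCP orientation; "ft_force": force on the tool from outside, world axes, zero at the start; "moment": the same for the moment, N m; "width": finger opening in mm; "grasp_force": force on a finger pad.
Only numpy, scipy, OpenCV 4.12 (cv2) and the standard library are available. Lean on these libraries where they do the work, as an engineer would, in place of code of your own. Each camera call takes 0.05 s, during which the arm holds its last target. There are 200 camera calls.

TASK

Fit the return spring onto the guide post of the bench fixture: thread its tanged end down over the post, twisting it a little whenever it snags on a collar, until the end sits fully home on the seat, and let go. Feel your way and press gently: never force the spring against the post, and leave the spool, the wax block and the loupe where they are.

Things in the scene. Friction and masses are not known exactly. Their poses are not given: they have to be found in the camera images.
- stand: Fixture screwed to the board: grey base plate 100 x 60 x 10 mm, long side along its x, with an upright steel guide post 18 mm thick in its middle. Origin: underside centre, on the post's axis; z up. Above the base a round seat 46 mm across, its top at z = 16 mm, where the spring's foot belongs. The post carries two collars and ends at z = 80 mm.
- post_tip (a point): Centre of the post's tip, 80 mm above the board; the last 5 mm taper from 18 to 12 mm.
- upper_gap (a point): On the post's axis, on top of the upper collar, z = 62 mm. Collar 28 mm across, 6 mm thick, top edges bevelled 0.5 mm. A straight gap 7 mm wide cuts it from side to side along the stand's x (the 18 mm post fills its middle): the spring's two tangs pass there, one each side. A tang line within about 0.12 rad of the gap goes through.
- lower_level (a point): On the post's axis, on top of the lower collar, z = 36 mm; axes as the stand's. A collar like the upper one, but its gap is turned 0.5 to 2.4 rad anticlockwise (seen from above) from the upper gap; the angle differs each time and is not measured: it must be felt for. The collars do not turn. Between and below them the spring turns freely.
- spring: Steel compression spring standing upright on the board: 39 mm outside, 33 mm bore, 52 mm long, about 140 g. Origin: centre of its underside when not compressed; z up its axis. The top 28 mm is close-wound and stiff: grip it there, across 39 mm. The open coils below give 0.7 N per mm, up to 10 mm.
- spring_end (a point): Centre of the spring's foot, at its underside; it rises as the spring is compressed. At the foot two straight tangs of 3 mm wire lie on one line along the spring's x and point into the bore from both sides, 23 mm free between them; their outer ends stick out to 44 mm across and show the line. Half a turn makes no difference.
- solder_spool: Spool of wire standing on the board, 46 mm across, 32 mm high, a bystander. Origin: underside centre.
- wax_block: Carving wax block 38 x 52 x 26 mm, a bystander. Origin: underside centre.
- loupe: Small folding loupe 22 x 33 x 12 mm lying on the board, a bystander. Origin: underside centre.

How it is judged (in metres and radians):
On the way:
1. the spring's foot has passed below the upper collar, round the post (z of spring_end in the frame of stand below 0.053 m and horizontal distance between spring_end and stand below 0.005 m), for 0.1 s.
At the end, for the whole second after the job is handed in: The foot of the spring sits on the seat of the guide post (within 2 mm of height and 4 mm of the post's axis), the spring is upright within 0.08 rad, at rest and released (z of spring_end in the frame of stand below 0.018 m and horizontal distance between spring_end and stand below 0.004 m and angle between spring's own z axis and vertical below 0.08 rad and linear speed of spring below 0.02 m/s); the robot touches nothing.
It fails at once if the spring is forced against the guide post, its collars or its seat (more than 20 N) (contact force between spring and stand above 20 N).
It fails at once if the robot pushes the fixture (more than 10 N) (contact force between any of the fingers, the arm and stand above 10 N).
It fails at once if a bystander is moved more than 20 mm (distance of any of solder_spool, wax_block, loupe from where it was at the start of the episode above 0.02 m).
It also fails if it takes over 72 s, if anything falls off the work surface, if the arm or the gripper's body presses on something with over 40 N, if the wrist force passes 120 N, or if a joint passes its speed limit or range.

## Working session

There is one attempt and no reset: what is moved stays moved. The work goes in short steps, Python scripts to look and compute and a tool call to move; the robot and the scene stay as the last step left them, time stands still between calls to the robot, and variables do not carry over. Pictures are saved under pics/ and viewed, at most 10 in all, crops included, and the job is handed in when it is done.

Besides the shell and the picture viewer there is one more tool, called after "Request:" as a command line: name --pt "numbers of a row" for each row, then --argument value for the rest. play_rows: Moves the arm, as the interface text tells. Its arguments: {"type":"object","properties":{"dp":{"type":"array"},"yaw":{"type":"array"},"gripper":{"type":"number"}},"required":["dp","yaw"]}

```bash
mkdir -p pics
cat > h.py <<'E'
import numpy as np, cv2
from scipy.spatial.transform import Rotation as R
from workcell import ctrl, viewer, ticket, models
def camT(im,o=None):
    if 'T' in im: return np.array(im['T'])
    T=np.eye(4);T[:3,:3]=R.from_rotvec(o['orientation']).as_matrix();T[:3,3]=o['ee_pos']
    return T@np.array(im['hand_eye'])
def ray(im,T,uv):
    d=np.array([(uv[0]-im['cx'])/im['fx'],-(uv[1]-im['cy'])/im['fy'],-1.])
    return T[:3,3],T[:3,:3]@d
def at_z(im,T,uv,z):
    c,d=ray(im,T,uv);return c+d*(z-c[2])/d[2]
def proj(im,T,p):
    q=np.linalg.inv(T)@np.append(p,1);return [im['cx']+im['fx']*q[0]/-q[2],im['cy']+im['fy']*q[1]/q[2]]
def cloud(im,T):
    v,u=np.mgrid[:384,:512];z=im['range_z']
    P=np.stack([(u-im['cx'])/im['fx']*z,-(v-im['cy'])/im['fy']*z,-z],-1)
    return P@T[:3,:3].T+T[:3,3]
def save(im,n): cv2.imwrite('pics/'+n,np.ascontiguousarray(im['pixels'][:,:,::-1]))
E
python3 - <<'E'
from h import *
np.set_printoptions(precision=1,suppress=True)
o=ctrl.get_obs();print(o, ctrl.grasp_offset)
ims=[]
for c in ['top','scene']:
    im=viewer.get_image(c);T=camT(im);ims.append(im['pixels']);print(c,[k for k in im if k not in('pixels','range_z')],T[:3,3])
    for n,z in [('stand',0),('post_tip',80),('upper_gap',62),('lower_level',36),('spring',0),('spring_end',0),('solder_spool',0),('wax_block',0),('loupe',0)]:
        for d in models.landmark_of(im,n)[:2]: print(n,d['conf'],d['location'],at_z(im,T,d['location'],z))
cv2.imwrite('pics/a.png',cv2.resize(np.vstack(ims)[:,:,::-1],None,fx=.78,fy=.78))
E
```

```text
{'t': 0.0, 'qpos': array([ 1.2,  0.4,  1.6, -0. ,  1.1, -0. ]), 'qvel': array([-0.,  0.,  0.,  0.,  0.,  0.]), 'joint_torque': array([ -0. , -54.5, -27.4,   0.1,   0. ,  -0. ]), 'ee_pos': array([215.7, 586. , 221.9]), 'orientation': array([-0.6, -3.1,  0. ]), 'ft_force': array([-1.1, -0.7,  0.4]), 'moment': array([-0.,  0., -0.]), 'grasp_force': 0.0, 'width': 87.88147256247368} 18.700000000000003
top ['fx', 'fy', 'cx', 'cy', 'T', 'shot'] [ 459.6 -108.1 1026.6]
post_tip 0.6 [287.3, 218.9] [ 444.9 -175.7   80. ]
upper_gap 0.84 [287.2, 216.4] [ 450.2 -176.7   62. ]
upper_gap 0.7 [201.2, 236.2] [401.8  15.7  62. ]
lower_level 0.68 [285.6, 214.8] [ 453.6 -174.8   36. ]
spring 0.68 [373.3, 218.3] [ 449.3 -387.1    0. ]
solder_spool 0.68 [339.5, 136.0] [ 646.3 -304.4    0. ]
wax_block 0.73 [202.1, 234.0] [403.4  21.7   0. ]
loupe 0.71 [163.7, 233.4] [402.9 113.6   0. ]
scene ['fx', 'fy', 'cx', 'cy', 'T', 'shot'] [ 83.2 342.1 650.3]
stand 0.66 [301.5, 226.7] [ 432.9 -166.2    0. ]
stand 0.54 [276.7, 168.6] [ 636.8 -299.     0. ]
post_tip 0.76 [302.7, 198.8] [ 445.3 -176.1   80. ]
upper_gap 0.72 [301.3, 206.8] [ 441.2 -168.    62. ]
lower_level 0.85 [302.9, 216.7] [ 432.1 -166.2   36. ]
spring 0.55 [343.9, 185.2] [ 448.5 -374.8    0. ]
solder_spool 0.72 [273.2, 166.1] [ 652.7 -300.8    0. ]
wax_block 0.86 [260.2, 278.0] [400.7  14.9   0. ]
wax_block 0.15 [303.7, 215.4] [ 454.1 -201.1    0. ]
loupe 0.48 [228.4, 305.7] [400.4 108.1   0. ]
```

View pics/a.png

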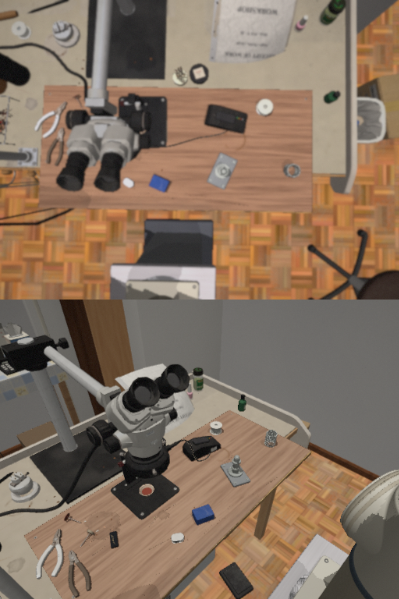

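The top view shows the stand near (287,218) and the spring near (373,218). The microscope overhangs the table on the left, so I'll check clearance before swinging across.

Run:
```python
from h import *
np.set_printoptions(precision=1,suppress=True)
o=ctrl.get_obs();print(R.from_rotvec(o['orientation']).as_matrix())
im=viewer.get_image('top');P=cloud(im,camT(im)).reshape(-1,3);P=P[im['range_z'].ravel()>0]
im2=viewer.get_image('scene');P2=cloud(im2,camT(im2)).reshape(-1,3);P2=P2[im2['range_z'].ravel()>0]
Q=np.vstack([P,P2])
Q=Q[(Q[:,2]>60)&(Q[:,0]>200)&(Q[:,0]<900)]
for y in range(-500,650,50):
    m=Q[abs(Q[:,1]-y)<25]
    if len(m):
        i=np.argsort(m[:,0])[:max(3,len(m)//20)]
        print(y,len(m),m[i[1]],m[:,2].max(), [ (x,round(float(m[abs(m[:,0]-x)<25][:,2].max()))) for x in range(275,700,50) if (abs(m[:,0]-x)<25).any()])
S=P2[(abs(P2[:,0]-448)<40)&(abs(P2[:,1]+382)<40)&(P2[:,2]>40)&(P2[:,2]<60)];print('spring top',S.mean(0),len(S))
S=P[(abs(P[:,0]-448)<40)&(abs(P[:,1]+382)<40)&(P[:,2]>35)&(P[:,2]<70)];print('spring top',S.min(0),S.max(0),len(S))
S=P[(abs(P[:,0]-446)<70)&(abs(P[:,1]+175)<70)&(P[:,2]>6)&(P[:,2]<14)].astype(np.float32);print(cv2.minAreaRect(S[:,:2]),len(S))
S=P[(abs(P[:,0]-446)<70)&(abs(P[:,1]+175)<70)&(P[:,2]>55)&(P[:,2]<90)];print(S.min(0),S.max(0),S.mean(0),len(S))
```

```text
[[-0.9  0.3 -0. ]
 [ 0.3  0.9 -0. ]
 [-0.  -0.  -1. ]]
-400 19 [ 892.6 -411.5   61.9] 65.79480022248902 []
-350 136 [ 875.2 -326.    61.7] 79.52895886100282 []
-300 389 [ 865.4 -287.1   60.8] 86.32457425377697 []
-250 412 [ 862.2 -261.6   61.6] 87.32273431632723 []
-200 410 [ 430.9 -177.    62. ] 84.8692535996015 [(425, 82), (475, 79)]
-150 354 [ 429.  -174.5   61.7] 82.13540683218378 [(425, 82), (475, 77), (625, 61)]
-100 25 [526.3 -79.9  81.2] 95.97093319529336 [(525, 96)]
-50 103 [501.8 -27.2 190.5] 196.03028552838975 [(525, 196)]
0 881 [488.4  22.7 295.5] 321.6267538920048 [(475, 310), (525, 321), (575, 322)]
50 5707 [403.5  57.2 410.7] 449.5082044900686 [(425, 450), (475, 436), (525, 398), (575, 341), (625, 133), (675, 128)]
100 11722 [403.5 123.4 412.2] 449.45075410580876 [(425, 449), (475, 437), (525, 398), (575, 366), (625, 360), (675, 358)]
150 6064 [403.8 129.5 411.9] 448.4354670074554 [(425, 448), (475, 435), (525, 396), (575, 365), (625, 353)]
200 996 [489.1 175.4 290.2] 320.3871587411852 [(475, 309), (525, 320), (575, 320), (625, 230), (675, 161)]
250 71 [673.8 225.6  98.6] 100.15030353448014 [(675, 100)]
300 11 [856.5 311.7  62.8] 62.808100856662236 []
350 10 [852.5 326.   63.7] 64.50966829110905 []
400 520 [462. 425. 105.] 207.7942488250315 [(475, 208)]
450 1198 [458.6 430.2 155.3] 200.3335285625804 [(475, 200), (675, 96)]
500 2 [700.7 481.2  61.2] 64.37343675657974 [(675, 64)]
spring top [ 446.2 -381.2   44.7] 83
spring top [ 432.3 -400.6   35. ] [ 469.  -362.    53.5] 115Traceback (most recent call last):
  File "<stdin>", line 15, in <module>
cv2.error: OpenCV(4.12.0) /io/opencv/modules/imgproc/src/convhull.cpp:143: error: (-215:Assertion failed) total >= 0 && (depth == CV_32F || depth == CV_32S) in function 'convexHull'
```

Request:
play_rows --pt "-13 -34 -18" --pt "-13 -34 -18" --pt "-13 -34 -18" --pt "-13 -34 -18" --pt "-13 -34 -18" --pt "-13 -34 -18" --pt "-13 -34 -18" --yaw '[0, 0, 0, 0, 0, 0, 0]'

```text
t: 1.68
ee_pos: [124.4, 347.2, 96.5]
orientation: [0.551, 3.093, 0.002]
ft_force: [-0.1, 0.5, -0.4]
width: 87.5
grasp_force: 0.0
```

Request:
play_rows --pt "29 -21 0" --pt "29 -21 0" --pt "29 -21 0" --pt "29 -21 0" --pt "29 -21 0" --pt "25 -25 0" --yaw '[-5, -5, -5, -5, 0, 0]'

```text
t: 2.18
ee_pos: [297.3, 218.1, 97.1]
orientation: [1.08, 2.949, 0.003]
ft_force: [-0.1, -0.0, -1.2]
width: 87.7
grasp_force: 0.0
```

Request:
play_rows --pt "10 -25 0" --pt "10 -25 0" --pt "10 -25 0" --pt "10 -25 0" --pt "6 -30 0" --pt "6 -30 0" --yaw '[7, 7, 7, 7, 7, 5]'

```text
t: 2.68
ee_pos: [344.6, 68.1, 96.9]
orientation: [0.072, 3.14, 0.0]
ft_force: [0.1, -0.1, -0.7]
width: 87.7
grasp_force: 0.0
```

Request:
play_rows --pt "3 -38 0" --pt "0 -38 0" --pt "0 -38 0" --pt "0 -38 10" --pt "0 -38 20" --pt "0 -38 20" --pt "5 -38 20" --pt "8 -38 20" --yaw '[0, 0, 0, 0, 0, 0, 0, 0]'

```text
t: 3.35
ee_pos: [358.4, -231.5, 185.2]
orientation: [0.083, 3.14, -0.0]
ft_force: [1.5, 0.3, -0.6]
width: 87.7
grasp_force: 0.0
```

Request:
play_rows --pt "15 -38 10" --pt "15 -38 0" --pt "10 -38 0" --pt "10 -26 0" --pt "10 -26 0" --pt "0 0 0" --yaw '[0, 0, 0, 0, 0, 0]'

```text
t: 3.85
ee_pos: [421.0, -399.9, 194.2]
orientation: [0.085, 3.138, -0.005]
ft_force: [-0.6, -0.3, -0.1]
width: 87.9
grasp_force: 0.0
```

Run:
```python
from h import *
np.set_printoptions(precision=2,suppress=True)
o=ctrl.get_obs();print(o['ee_pos'],o['qpos']);print(R.from_rotvec(o['orientation']).as_matrix())
im=viewer.get_image('wrist');T=camT(im,o);print(T)
for n,z in [('stand',0),('post_tip',80),('upper_gap',62),('lower_level',36),('spring',0),('spring_end',0)]:
    for d in models.landmark_of(im,n)[:2]: print(n,d['conf'],d['location'],at_z(im,T,d['location'],z))
save(im,'b.png')
```

```text
[ 420.98 -399.95  194.15] [-0.78  0.39  1.76 -0.    0.99 -2.3 ]
[[-1.    0.05  0.  ]
 [ 0.05  1.   -0.  ]
 [-0.   -0.   -1.  ]]
[[   0.05   -0.96   -0.28  346.12]
 [   1.      0.05    0.02 -396.04]
 [  -0.     -0.28    0.96  355.42]
 [   0.      0.      0.      1.  ]]
stand 0.98 [456.4, 174.9] [ 443.52 -176.23    0.  ]
post_tip 0.36 [270.3, 187.4] [ 424.23 -386.35   80.  ]
upper_gap 0.72 [494.8, 188.7] [ 441.71 -177.46   62.  ]
upper_gap 0.21 [457.0, 173.5] [ 425.23 -214.18   62.  ]
lower_level 0.94 [477.2, 180.9] [ 441.01 -176.93   36.  ]
spring 0.7 [474.8, 179.0] [ 449.35 -155.2     0.  ]
spring 0.62 [271.7, 191.2] [ 451.45 -382.13    0.  ]
spring_end 0.42 [271.7, 187.7] [ 447.35 -381.97    0.  ]
```

View pics/b.png

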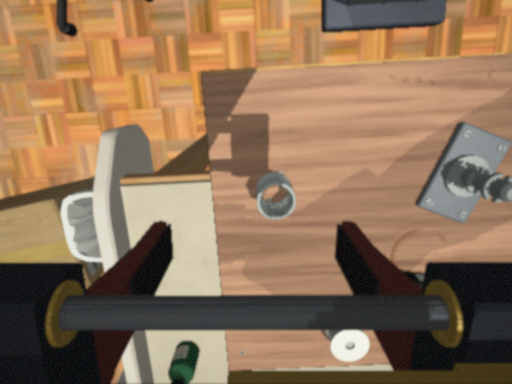

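The wrist view shows the spring standing at about (275,195) and the stand at about (465,170), long side tilted. I'll come closer above the spring, turning the wrist back to mid-range.

Request:
play_rows --pt "4 0 -10" --pt "4 0 -10" --pt "4 0 -10" --pt "4 0 -10" --pt "4 0 -10" --pt "4 0 -10" --pt "3 0 -10" --pt "0 0 -10" --yaw '[-7, -7, -7, -7, -7, -7, -7, -7]'

```text
t: 4.87
ee_pos: [446.7, -394.5, 113.6]
orientation: [1.553, 2.73, -0.0]
ft_force: [0.5, -0.4, -0.1]
width: 87.8
grasp_force: 0.0
```

Request:
play_rows --pt "0 2 -8" --pt "0 2 -8" --pt "0 2 -8" --pt "0 2 -5" --pt "0 0 -5" --pt "0 0 0" --pt "0 0 0" --yaw '[-7, -7, -7, -7, -6, 0, 0]'

```text
t: 5.45
ee_pos: [446.1, -386.6, 79.9]
orientation: [-2.274, -2.167, 0.0]
ft_force: [0.2, 0.5, 0.1]
width: 87.9
grasp_force: 0.0
```

Run:
```python
from h import *
np.set_printoptions(precision=2,suppress=True)
o=ctrl.get_obs();print(o['ee_pos'],o['qpos'])
im=viewer.get_image('wrist');T=camT(im,o)
for n,z in [('spring',0),('spring_end',0)]:
    for d in models.landmark_of(im,n)[:2]: print(n,d['conf'],d['location'],at_z(im,T,d['location'],z))
P=cloud(im,T);np.savez('c.npz',P=P,pix=im['pixels'],T=T,k=[im['fx'],im['fy'],im['cx'],im['cy']])
Q=P.reshape(-1,3);Q=Q[(abs(Q[:,0]-448)<40)&(abs(Q[:,1]+382)<40)]
S=Q[(Q[:,2]>48)&(Q[:,2]<56)].astype(np.float32);print(len(S),cv2.minEnclosingCircle(S[:,:2]),S.mean(0))
u,v=map(int,proj(im,T,[448,-382,25]));print(u,v)
x0=max(0,u-130);y0=max(0,v-100)
cv2.imwrite('pics/c.png',cv2.resize(im['pixels'][y0:y0+200,x0:x0+260,::-1],None,fx=3,fy=3,interpolation=cv2.INTER_CUBIC));print(x0,y0)
```

```text
[ 446.1  -386.59   79.87] [-0.73  0.57  1.79 -0.    0.79 -0.69]
spring 0.82 [256.6, 188.1] [ 448.81 -380.13    0.  ]Traceback (most recent call last):
  File "<stdin>", line 9, in <module>
cv2.error: OpenCV(4.12.0) /io/opencv/modules/imgproc/src/shapedescr.cpp:201: error: (-215:Assertion failed) count >= 0 && (depth == CV_32F || depth == CV_32S) in function 'minEnclosingCircle'
```

Run:
```python
from h import *
np.set_printoptions(precision=2,suppress=True)
D=np.load('c.npz');P=D['P'];pix=D['pix'];print(D['k'],D['T'])
Q=P.reshape(-1,3);Q=Q[(abs(Q[:,0]-448)<40)&(abs(Q[:,1]+382)<40)]
print(len(Q),np.histogram(Q[:,2],bins=range(-10,80,6)))
im=dict(zip(['fx','fy','cx','cy'],D['k']))
u,v=map(int,proj(im,D['T'],[448,-382,25]));print(u,v)
x0=max(0,u-130);y0=max(0,v-100)
cv2.imwrite('pics/c.png',cv2.resize(pix[y0:y0+200,x0:x0+260,::-1],None,fx=3,fy=3,interpolation=cv2.INTER_CUBIC));print(x0,y0)
```

```text
[327.83 327.83 253.69 189.04] [[   1.      0.05    0.01  449.8 ]
 [  -0.05    0.96    0.27 -312.76]
 [   0.     -0.27    0.96  241.37]
 [   0.      0.      0.      1.  ]]
25469 (array([   0, 7682,  326,  218,  247,  168,  279,  288,  318,  910,  100,
          0,    0,    0]), array([-10,  -4,   2,   8,  14,  20,  26,  32,  38,  44,  50,  56,  62,
        68,  74]))
255 200
125 100
```

View pics/c.png

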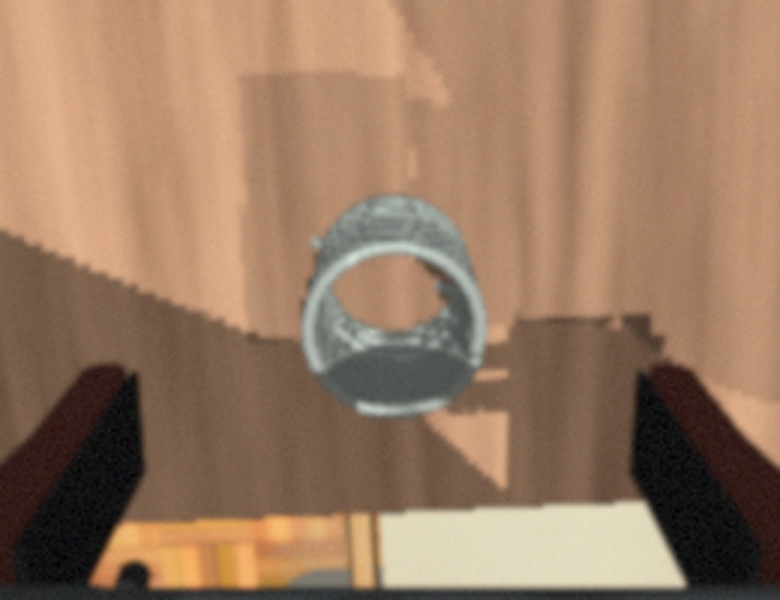

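The spring is well in view. One tang's outer end shows at crop (315,241) and the other tang's inner tip at about (443,287). I'll compute the tang line from these.

Run:
```python
from h import *
from scipy.optimize import least_squares
np.set_printoptions(precision=2,suppress=True)
D=np.load('c.npz');P=D['P'];pix=D['pix'];T=D['T'];im=dict(zip(['fx','fy','cx','cy'],D['k']))
for uv in [(125+105,100+80.3),(125+147.7,100+95.7)]: print(at_z(im,T,uv,1.5))
g=cv2.cvtColor(pix,cv2.COLOR_RGB2HSV)
# top rim: crop ellipse extremes left 303,right 487,top 243,bottom 416 -> centre
for uv in [(125+303/3,100+328/3),(125+487/3,100+328/3),(125+395/3,100+243/3),(125+395/3,100+416/3)]: print('rim',at_z(im,T,uv,52))
Q=P.reshape(-1,3);Q=Q[(abs(Q[:,0]-448)<30)&(abs(Q[:,1]+382)<30)&(Q[:,2]>46)&(Q[:,2]<56)].astype(np.float32);print(cv2.minEnclosingCircle(Q[:,:2].copy()),Q.min(0),Q.max(0))
from numpy.linalg import norm
# stand from wrist/top view
im=viewer.get_image('top');T=camT(im);P=cloud(im,T).reshape(-1,3)
S=P[(abs(P[:,0]-446)<75)&(abs(P[:,1]+175)<75)&(P[:,2]>6)&(P[:,2]<15)].astype(np.float32);print(len(S),cv2.minAreaRect(S[:,:2].copy()))
```

```text
[ 429.04 -372.65    1.5 ]
[ 460.83 -386.33    1.5 ]
rim [ 429.74 -378.17   52.  ]
rim [ 467.16 -379.97   52.  ]
rim [ 449.26 -361.23   52.  ]
rim [ 447.56 -398.5    52.  ]
((447.8913269042969, -381.0342102050781), 19.602815628051758) [ 428.45 -399.98   46.01] [ 466.91 -361.46   51.52]
819 ((439.6116943359375, -176.72702026367188), (90.64655303955078, 117.60028839111328), 77.03595733642578)
```

Request:
play_rows --pt "2 6 0" --pt "0 0 -14" --pt "0 0 -14" --pt "0 0 -14" --pt "0 0 -14" --pt "0 0 0" --pt "0 0 0" --yaw '[0, 0, 0, 0, 0, 0, 0]'

```text
t: 6.23
ee_pos: [447.8, -380.6, 23.1]
orientation: [-2.277, -2.162, 0.0]
ft_force: [-0.0, -0.3, 0.3]
width: 87.8
grasp_force: 0.0
```

Request:
play_rows --pt "0 0 0" --pt "0 0 0" --pt "0 0 0" --pt "0 0 0" --pt "0 0 0" --pt "0 0 0" --pt "0 0 0" --pt "0 0 0" --yaw '[0, 0, 0, 0, 0, 0, 0, 0]' --gripper 1

```text
t: 6.9
ee_pos: [448.2, -381.2, 23.8]
orientation: [2.278, 2.163, -0.0]
ft_force: [0.3, 0.5, 0.2]
width: 39.2
grasp_force: 30.0
```

Request:
play_rows --pt "0 0 20" --pt "0 0 30" --pt "0 0 36" --pt "0 5 36" --pt "0 20 4" --pt "0 30 0" --pt "0 30 0" --pt "0 30 0" --yaw '[0, 0, 0, 0, 0, 0, 0, 0]'

```text
t: 7.57
ee_pos: [447.7, -265.1, 149.9]
orientation: [2.279, 2.162, 0.0]
ft_force: [-0.1, 0.4, -2.1]
width: 38.9
grasp_force: 30.0
```

Request:
play_rows --pt "0 10 0" --pt "0 0 0" --pt "0 0 0" --yaw '[0, 0, 0]'

```text
t: 7.82
ee_pos: [448.5, -256.5, 149.9]
orientation: [2.276, 2.164, -0.0]
ft_force: [0.0, -0.2, -1.4]
width: 39.3
grasp_force: 30.0
```

Run:
```python
from h import *
np.set_printoptions(precision=2,suppress=True)
o=ctrl.get_obs();print(o['ee_pos'],o['qpos'],o['ft_force'])
im=viewer.get_image('wrist');T=camT(im,o)
for n,z in [('stand',0),('post_tip',80),('upper_gap',62),('lower_level',36)]:
    for d in models.landmark_of(im,n)[:2]: print(n,d['conf'],d['location'],at_z(im,T,d['location'],z))
P=cloud(im,T);np.savez('d.npz',P=P,pix=im['pixels'],T=T,k=[im['fx'],im['fy'],im['cx'],im['cy']])
Q=P.reshape(-1,3);Q=Q[(abs(Q[:,0]-444)<75)&(abs(Q[:,1]+176)<75)]
def s(a,b): return Q[(Q[:,2]>a)&(Q[:,2]<b)].astype(np.float32)
for a,b in [(7,13),(59,65),(76,84)]:
    S=s(a,b);print(a,len(S),S.mean(0),cv2.minAreaRect(S[:,:2].copy()))
u,v=map(int,proj(im,T,[444,-176,40]));print(u,v)
x0=max(0,u-100);y0=max(0,v-75);print(x0,y0)
cv2.imwrite('pics/d.png',cv2.resize(im['pixels'][y0:y0+150,x0:x0+200,::-1],None,fx=4,fy=4,interpolation=cv2.INTER_CUBIC))
```

```text
[ 448.54 -256.46  149.9 ] [-0.54  0.37  1.92 -0.    0.85 -0.49] [ 0.01 -0.19 -1.45]
stand 0.79 [239.9, 88.0] [ 440.42 -174.67    0.  ]
post_tip 0.83 [236.6, 85.4] [ 441.36 -174.9    80.  ]
upper_gap 0.93 [233.4, 83.5] [ 438.28 -172.88   62.  ]
lower_level 0.78 [237.2, 85.2] [ 439.77 -173.32   36.  ]
7 5582 [ 441.08 -173.27    9.51] ((441.58837890625, -174.46665954589844), (59.79706954956055, 99.7254867553711), 66.33794403076172)
59 548 [ 441.88 -174.58   61.52] ((441.6107482910156, -174.47286987304688), (27.532772064208984, 26.604433059692383), 64.5151138305664)
76 435 [ 441.67 -174.47   78.75] ((441.4899597167969, -174.6038055419922), (15.644124984741211, 15.054924964904785), 87.27995300292969)
242 88
142 13
```

View pics/d.png

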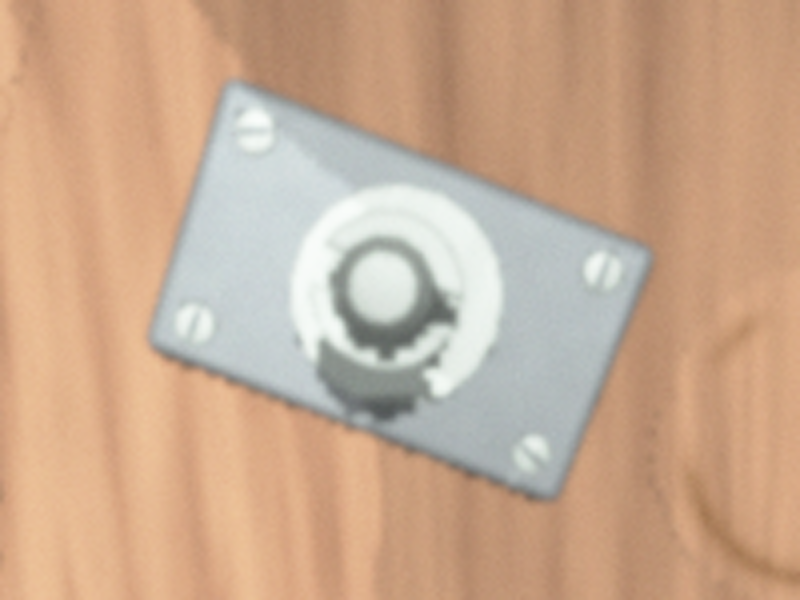

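The stand's centre is at (441.5,-174.5) and its long side, hence the upper gap, runs at -23.7°. The tang line measured about -23.3°, so they are nearly aligned already. I'll move over the post and go down gently.

Request:
play_rows --pt "-3 30 0" --pt "-4 30 0" --pt "0 21.5 -5" --pt "0 0 -10" --pt "0 0 -10" --pt "0 0 0" --pt "0 0 0" --yaw '[0, 0, 0, 0, 0, 0, 0]'

```text
t: 8.65
ee_pos: [441.0, -175.6, 124.0]
orientation: [-2.279, -2.161, 0.001]
ft_force: [-0.4, -0.6, -2.1]
width: 39.2
grasp_force: 30.0
```

Request:
play_rows --pt "0 0 -8" --pt "0 0 -8" --pt "0 0 -7" --pt "0 0 -5" --pt "0 0 -4" --pt "0 0 0" --pt "0 0 0" --pt "0 0 0" --yaw '[0, 0, 0, 0, 0, 0, 0, 0]'

```text
t: 9.32
ee_pos: [441.3, -174.7, 92.9]
orientation: [2.278, 2.163, 0.0]
ft_force: [0.1, -0.5, -1.1]
width: 38.9
grasp_force: 30.0
```

Request:
play_rows --pt "0 0 -3" --pt "0 0 -3" --pt "0 0 -2" --pt "0 0 -2" --pt "0 0 0" --pt "0 0 0" --yaw '[0, 0, 0, 0, 0, 0]'

```text
t: 9.82
ee_pos: [441.1, -174.7, 82.6]
orientation: [-2.278, -2.163, 0.0]
ft_force: [0.3, 0.3, -1.2]
width: 39.2
grasp_force: 30.0
```

Request:
play_rows --pt "0 0 -1" --pt "0 0 -1" --pt "0 0 0" --pt "0 0 0" --yaw '[0, 0, 0, 0]'

```text
t: 10.15
ee_pos: [441.1, -174.7, 80.7]
orientation: [-2.278, -2.163, 0.0]
ft_force: [-0.6, -0.2, -0.9]
width: 39.0
grasp_force: 30.0
```

No force, so the tangs are in the upper gap.

Request:
play_rows --pt "0 0 -2" --pt "0 0 -2" --pt "0 0 -2" --pt "0 0 0" --pt "0 0 0" --yaw '[0, 0, 0, 0, 0]'

```text
t: 10.57
ee_pos: [441.0, -174.6, 74.5]
orientation: [-2.278, -2.163, 0.0]
ft_force: [0.1, -0.3, -1.1]
width: 39.3
grasp_force: 30.0
```

Request:
play_rows --pt "0 0 -3" --pt "0 0 -3" --pt "0 0 -3" --pt "0 0 -2" --pt "0 0 0" --pt "0 0 0" --yaw '[0, 0, 0, 0, 0, 0]'

```text
t: 11.07
ee_pos: [441.0, -174.6, 63.5]
orientation: [-2.278, -2.163, 0.0]
ft_force: [0.9, -0.0, -1.2]
width: 38.7
grasp_force: 30.0
```

Request:
play_rows --pt "0 0 0" --pt "0 0 0" --pt "0 0 0" --pt "0 0 -2" --pt "0 0 -2" --pt "0 0 -2" --pt "0 0 -2" --pt "0 0 0" --yaw '[7, 7, 7, 0, 0, 0, 0, 0]'

```text
t: 11.73
ee_pos: [441.4, -174.7, 55.6]
orientation: [1.848, 2.54, 0.0]
ft_force: [1.0, 0.5, 2.0]
width: 38.9
grasp_force: 30.0
```

Request:
play_rows --pt "0 0 0" --pt "0 0 0" --yaw '[0, 0]'

```text
t: 11.9
ee_pos: [441.4, -174.8, 55.9]
orientation: [1.847, 2.541, 0.0]
ft_force: [0.2, 0.2, 2.5]
width: 39.0
grasp_force: 30.0
```

Snagged on the lower collar as expected, with about 3.5 N of press. I'll feel round anticlockwise.

Request:
play_rows --pt "0 0 0" --pt "0 0 0" --pt "0 0 0" --pt "0 0 0" --yaw '[3, 3, 3, 0]'

```text
t: 12.23
ee_pos: [440.8, -174.6, 55.6]
orientation: [-1.639, -2.68, 0.0]
ft_force: [-0.2, 0.4, -1.1]
width: 39.1
grasp_force: 30.0
```

The force fell back to the free value, so the tangs have dropped in. Going on down gently.

Request:
play_rows --pt "0 0 -2" --pt "0 0 -2" --pt "0 0 0" --pt "0 0 0" --yaw '[0, 0, 0, 0]'

```text
t: 12.57
ee_pos: [440.9, -174.6, 51.5]
orientation: [-1.642, -2.678, 0.0]
ft_force: [-0.7, 0.3, -0.9]
width: 39.3
grasp_force: 30.0
```

Request:
play_rows --pt "0 0 -2" --pt "0 0 -2" --pt "0 0 -2" --pt "0 0 -2" --pt "0 0 -2" --pt "0 0 0" --pt "0 0 0" --yaw '[0, 0, 0, 0, 0, 0, 0]'

```text
t: 13.15
ee_pos: [441.1, -174.7, 41.6]
orientation: [-1.641, -2.679, 0.0]
ft_force: [0.1, -0.5, -1.8]
width: 38.8
grasp_force: 30.0
```

Request:
play_rows --pt "0 0 -1" --pt "0 0 -1" --pt "0 0 0" --pt "0 0 0" --yaw '[0, 0, 0, 0]'

```text
t: 13.48
ee_pos: [441.2, -174.7, 39.8]
orientation: [1.641, 2.679, 0.0]
ft_force: [0.2, 0.1, -0.5]
width: 39.0
grasp_force: 30.0
```

Request:
play_rows --pt "0 0 -0.5" --pt "0 0 0" --pt "0 0 0" --yaw '[0, 0, 0]'

```text
t: 13.73
ee_pos: [441.2, -174.7, 39.3]
orientation: [1.641, 2.679, 0.0]
ft_force: [-0.0, 0.3, 1.4]
width: 38.9
grasp_force: 30.0
```

Request:
play_rows --pt "0 0 0" --pt "0 0 0" --pt "0 0 0" --pt "0 0 0" --pt "0 0 0" --pt "0 0 0" --pt "0 0 0" --pt "0 0 0" --yaw '[0, 0, 0, 0, 0, 0, 0, 0]' --gripper 0

```text
t: 14.4
ee_pos: [441.2, -174.7, 39.3]
orientation: [-1.641, -2.679, 0.0]
ft_force: [1.0, 0.3, 0.3]
width: 86.7
grasp_force: 0.0
```

Request:
play_rows --pt "0 0 5" --pt "0 0 15" --pt "0 0 25" --pt "0 0 30" --pt "0 0 30" --pt "0 0 10" --pt "0 0 0" --pt "0 0 0" --yaw '[0, 0, 0, 0, 0, 0, 0, 0]'

```text
t: 15.07
ee_pos: [441.2, -174.7, 154.3]
orientation: [1.641, 2.678, 0.0]
ft_force: [-0.6, 0.1, -0.1]
width: 87.8
grasp_force: 0.0
```

Run:
```python
from h import *
np.set_printoptions(precision=2,suppress=True)
o=ctrl.get_obs();print(o['ee_pos'],o['width'])
im=viewer.get_image('wrist');T=camT(im,o)
Q=cloud(im,T).reshape(-1,3);Q=Q[np.hypot(Q[:,0]-441.5,Q[:,1]+174.5)<27]
print(np.histogram(Q[:,2],bins=range(0,100,4)))
r=np.hypot(Q[:,0]-441.5,Q[:,1]+174.5);S=Q[(r>14)&(Q[:,2]>63)&(Q[:,2]<74)].astype(np.float32);print(len(S),np.percentile(S[:,2],[5,50,90,98]),cv2.minEnclosingCircle(S[:,:2].copy()))
print(np.linalg.lstsq(np.c_[S[:,:2]-[441.5,-174.5],np.ones(len(S))],S[:,2],rcond=None)[0])
save(im,'e.png')
```

```text
[ 441.15 -174.68  154.34] 87.76889199892798
(array([  0,   7, 455, 252, 139,  33,  33,  40,  82,  36,  44,  61,  75,
       111, 162, 603, 391,  27,  85, 277,  37,   0,   0,   0]), array([ 0,  4,  8, 12, 16, 20, 24, 28, 32, 36, 40, 44, 48, 52, 56, 60, 64,
       68, 72, 76, 80, 84, 88, 92, 96]))
478 [63.3  64.75 66.1  66.76] ((440.7879333496094, -174.8637237548828), 19.476579666137695)
[ 0.02 -0.04 64.75]
```

View pics/e.png

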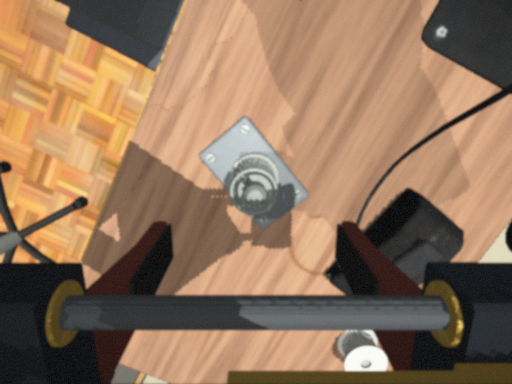

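The picture shows the spring around the post at (253,185), upright and centred. Its rim is at about 67 mm, which fits a foot on the seat, and the gripper is well clear above it.

```bash
python3 -c "
from h import *
print(ticket.close_job())"
```

```text
the job is handed in; nothing more can be done
None
```

The spring went down past both collars onto the seat, and I released it and handed the job in at about 15 s. The judge gave no verdict back. My last wrist image showed it upright, within 1 mm of the post's axis, with its rim about 67 mm up, which fits a foot on the seat.

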